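# Hang a wrench handle on the paint-line rail

### The job

Take the hanger with the red wrench handle off the blue staging stand, lift its hook over the rail's anti-jump lip in the yellow-marked loading zone and lower it gently onto the index strip behind the lip. Then, keeping hold of it and bearing down only lightly, slide it along the rail towards the motor end until you feel its foot drop into the strip's empty pocket, see that it is fully home there, and let go. Do not drop the hanger or force it against the rail, and leave the other two hangers and the loose things on the bench as they are.

Things in the scene. Friction and masses are not known exactly. Their poses are not given: they have to be found in the camera images.
- hanger_ear (a point): Centre of the lifting ear of the hanger to hang (10 mm steel plate hook carrying a RED wrench handle). Ear: 30 mm in x, 42 mm high, 10 mm thick in y (pinch it along y from above); its top is 18 mm above this point. Axes: x from shank to tongue (to the rail's rear), y plate thickness (along the rail), z up. May lean 4 degrees. Mass centre about 140 mm below and 13 mm to -x of this point.
- hanger_foot (a point): Middle of the underside of the same hanger's foot (lower end of its tongue): 9.5 mm to +x and 78 mm below hanger_ear in its own axes. Tongue 8 mm thick (x), 10 mm wide (y), free for 42 mm up to the bridge. To -x of it an 11 mm gap, then the 8 mm shank, ending 72 mm below the foot; the handle in front of it reaches 46 mm to -x, 18 mm to each side and 180 mm below the foot.
- hanger: The same hanger as a whole, loose, 0.3 to 0.55 kg; origin and axes as hanger_foot. It hangs by its bridge over the stand's bar.
- rail: Fixed conveyor rail, 440 mm long. Origin: on the running surface (top of the aluminium index strip in the channel, 215 mm above the bench), channel centre, half-way along. Axes: x from lip to back, y along the rail to the motor and red end stop, z up. Channel 13 mm wide (x -6.5 to 6.5). Lip and fascia: one grey 4 mm plate (x -10.5 to -6.5), z -60 to +25 mm. Rigid: nothing in it gives.
- rail_load (a point): Middle of the loading zone, on the running surface: y = -140 mm of the rail, same axes. The lip is painted yellow over y -190 to -90 mm. Here the hook goes over the lip from the lip side (the handle stays on that side). Behind the channel the back web (x 6.5 to 10.5 mm) rises 25 mm above the running surface, like the lip; the blue chain guard behind it (x up to 40 mm) 17 mm.
- pocket_run (a point): Middle of the stretch in which the empty pocket lies, on the running surface: y = +10 mm of the rail, same axes. The pocket is a square-sided gap in the strip, 15 mm long (y), 12 mm deep. The strip is clamped anew each time: the pocket's middle is within 40 mm either way of this point, NOT measured; feel for it (seen from above as a dark gap). Home: foot 12 mm below the running surface.
- stand: Fixed blue staging stand. Origin on the bench under the bar's middle. Bar 9 mm thick (x), 250 mm long (y), top 240 mm above the bench; x runs from the handles' side to the tongues' side. Two hangers hang over it about 100 mm apart, either way round; each must rise at least 43 mm to come free.
- spare_ear (a point): Centre of the lifting ear of the hanger with the bare dark steel handle on the stand (same shape as the red one's). Leave it.
- neighbour_ear (a point): Centre of the lifting ear of another hanger with a red handle, parked on the rail at about y = +178 mm near the end stop (same shape). Leave it.
- wrench: A finished red pipe wrench, 230 mm long, lying on the bench; origin under its middle. Leave it.
- spray_can: A white spray can, 54 mm across, 170 mm high; origin at its foot. Leave it.
- cap_jar: A low grey tin with a black lid, 70 mm across, 45 mm high; origin at its foot. Leave it.

How it is judged (in metres and radians):
On the way, in this order (a step that is already met when the one before it is completed fails the run):
1. the hook is set down on the index strip behind the lip, in the yellow loading zone, in hand (x of hanger_foot in the frame of rail between -0.006 and 0.006 m and y of hanger_foot in the frame of rail between -0.2 and -0.08 m and z of hanger_foot in the frame of rail between -0.004 and 0.005 m and contact force between hanger and rail above 0.3 N and contact force between hanger and the fingers above 0.3 N), for 0.2 s.
2. the foot is down in the pocket with the hanger still in hand (x of hanger_foot in the frame of rail between -0.006 and 0.006 m and y of hanger_foot in the frame of rail between -0.045 and 0.065 m and z of hanger_foot in the frame of rail below -0.009 m and contact force between hanger and the fingers above 0.3 N), for 0.1 s.
At the end, for the whole second after the job is handed in: The hanger hangs at rest on the rail, upright within 0.15 rad, its foot behind the lip and in the strip's pocket, at least 9 mm below the running surface (fully home is 12 mm) (x of hanger_foot in the frame of rail between -0.006 and 0.006 m and y of hanger_foot in the frame of rail between -0.045 and 0.065 m and z of hanger_foot in the frame of rail below -0.009 m and angle between hanger's own z axis and vertical below 0.15 rad and linear speed of hanger below 0.03 m/s); the robot touches nothing.
It fails at once if the hanger, in hand, is pressed or pushed against the rail with more than 30 N (contact force between hanger and the fingers above 0.3 N and contact force between hanger and rail above 30 N).
It fails at once if the hanger is let fall (faster than 0.3 m/s out of the hand) (contact force between hanger and the fingers below 0.05 N and linear speed of hanger above 0.3 m/s).
It fails at once if the other hanger on the stand is moved more than 25 mm (distance of spare_ear from where it was at the start of the episode above 0.025 m).
It fails at once if the hanger parked on the rail is moved more than 20 mm (distance of neighbour_ear from where it was at the start of the episode above 0.02 m).
It fails at once if a loose thing on the bench is moved more than 20 mm (distance of any of wrench, spray_can, cap_jar from where it was at the start of the episode above 0.02 m).
It also fails if it takes over 72 s, if anything falls off the work surface, if the arm or the gripper's body presses on something with over 40 N, if the wrist force passes 120 N, or if a joint passes its speed limit or range.

### The arm

A 6-joint arm with a two-finger parallel gripper is mounted at the origin on the work surface. World frame = base frame: x ahead of the robot, y to its left, z up, the work surface at z = 0. Lengths are in mm, angles in rad, forces in N, time in s.
With the tool pointing down it reaches from about 275 to 725 mm from the base axis. Payload 5.6 kg.
Tool frame: the origin (TCP) lies at the very end of the fingers, on their centre line; the grasp point (between the pads) lies bot.pinch_z behind it (bot.pinch_z is the distance from the TCP to the grasp point, in mm); z points along the fingers, y is the direction in which the jaws open and shut (so a half turn about z gives the same grasp; the last joint's range is limited). The gripper opens to 85 mm and grips with 20 to 120 N. Pads are 22 mm wide; open, the fingers measure 114 mm over their backs; the gripper's body (76 mm by 85 mm) begins 54 mm behind the grasp point. The pads swing forward as they close: fully open they stand 13 mm farther back than shut.
Start: joints at [-1.045, 0.255, 0.108, 0, -1.424, -0.285], TCP at [131.184, -534.119, 231.283] pointing down, gripper open.
Joint ranges: [-2.95, 2.95], [-1.21, 1.97], [-1.09, 1.5], [-2.87, 1.71], [-2.94, -0.07], [-3.05, 3.05]. Speed limits (rad/s): [2.57, 2.57, 3.14, 3.14, 3.14, 3.14].

### API

Orientations are given as [roll, pitch, yaw] about the fixed x, y, z axes, in that order (R = Rz(yaw) Ry(pitch) Rx(roll)).
In Python, from rig import bot gives the robot as it stands.
- The arm moves only by the tool move_arm, never from a script. Its argument "steps" is a list of rows, each an object with "offset": the shift along the tool's x, y, z in mm, a list of three; "angular": the turn, a rotation vector about the tool's x, y, z in degrees, a list of three; "jaw": the closure, from 0 (fully open) to 1 (shut). A call has 1 to 5 rows; each row is the pose to reach, as a shift and turn from the pose commanded when the call began, along the tool's axes at that moment; what a row does not reach only later rows make up. A row lasts 1/8 s, in which the tool goes at most 62.5 mm and 10.7 degrees, less where a joint would pass 70% of its speed; a pose out of reach is approached as far as the arm can. A call with a gripper value outside its range is refused whole. The fingers move at their own pace and stop on an object; "squeeze" is the grip in N (left out, the last holds). Time passes only in rows, so rows that repeat a pose let the fingers close. It gives the time, the measured TCP pose, the force and the opening at its end, in the units of the state.
- bot.observe(): the state, without advancing time (a new reading comes with each control period).
- bot.capture(name): name is "scene" or "top"; returns a dict with "image" (480x640x3 uint8, red, green, blue), "mtx" (3x3 intrinsics, pixels), "cam_to_world" (4x4, takes a point from camera to world coordinates). Camera axes: x right, y down, z forward; pixel columns grow to the right and rows downward; lengths in mm; the calibration is good to about 2 mm. A picture is of the moment at which its call begins. There is no depth.
- bot.close_job(): hands the job in, once; it reports no verdict.
The state is a dict: "time_s": time; "qpos": joint angles; "dq": joint speeds; "tau": joint torques, N m; "tool_pos": TCP position; "tool_rot": TCP orientation; "ft_force": force on the tool from outside, world axes, zero at the start; "wrist_torque": the same for the moment, N m; "opening": opening from 0.0 (shut) to 1.0 (fully open).
Only numpy, scipy, OpenCV 4.12 (cv2) and the standard library are available. Lean on these libraries where they do the work, as an engineer would, in place of code of your own. Each camera call takes 0.05 s, during which the arm holds its last target. There are 200 camera calls.

## Working session

There is one attempt and no reset: what is moved stays moved. The work goes in short steps, Python scripts to look and compute and a tool call to move; the robot and the scene stay as the last step left them, time stands still between calls to the robot, and variables do not carry over. Pictures are saved under pics/ and viewed, about 8 in all and at most 12, crops included, and the job is handed in when it is done.

Besides the shell and the picture viewer there is one more tool, called after ">>>" by a JSON object that holds its "fn" and its "kwargs". move_arm: Moves the arm, as the interface text tells. Its arguments: {"type":"object","properties":{"steps":{"type":"array"},"squeeze":{"type":"number"}},"required":["steps"]}

```bash
mkdir -p pics
python3 - <<'E'
from rig import bot
import cv2, numpy as np
print(bot.pinch_z, bot.observe())
for n in("scene","top"):
    c=bot.capture(n); cv2.imwrite(f"pics/{n}0.png",c["image"][...,::-1]); np.savez(f"{n}0.npz",**c)
    print(n,c["mtx"].round(1).tolist(),c["cam_to_world"].round(3).tolist())
E
```

```text
18.700000000000003 {'time_s': 0.0, 'qpos': array([-1.04542116e+00,  2.55732279e-01,  1.06985153e-01, -4.81549374e-04,
       -1.42387773e+00, -2.84593483e-01]), 'dq': array([ 0.00021495, -0.00119938,  0.00131393, -0.00065832, -0.00050417,
        0.00128732]), 'tau': array([ 2.59971684e-04, -3.86625695e+01,  2.37943769e+01,  5.36493748e+00,
       -5.94357174e-03, -5.30253644e-06]), 'tool_pos': array([ 131.09031202, -533.6357929 ,  230.39483533]), 'tool_rot': array([ 3.13970395e+00, -5.63184352e-05, -2.90088185e+00]), 'ft_force': array([ 0.31733255, -0.32447806,  0.85244313]), 'wrist_torque': array([-0.03340192, -0.03706777, -0.01197601]), 'opening': 0.9982971293872526}
scene [[554.4, 0.0, 319.5], [0.0, 554.4, 236.8], [0.0, 0.0, 1.0]] [[0.609, 0.543, -0.578, 1315.046], [0.793, -0.434, 0.428, -558.611], [-0.018, -0.719, -0.695, 1086.889], [0.0, 0.0, 0.0, 1.0]]
top [[563.2, 0.0, 313.9], [0.0, 563.2, 253.2], [0.0, 0.0, 1.0]] [[0.026, -0.995, 0.093, 426.265], [-1.0, -0.025, 0.003, 20.161], [-0.001, -0.093, -0.996, 1433.805], [0.0, 0.0, 0.0, 1.0]]
```

View pics/scene0.png

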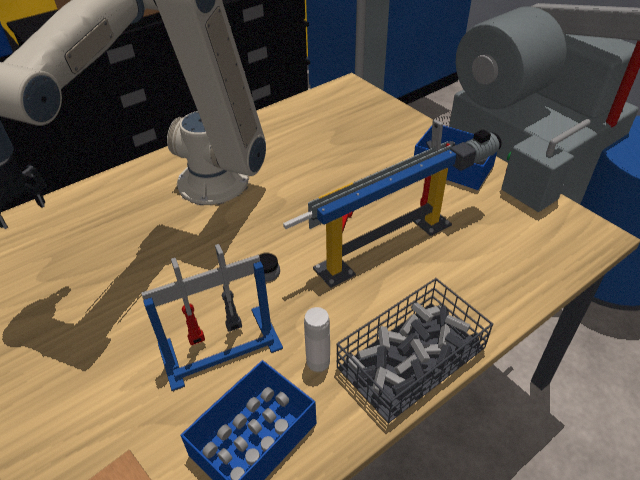

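View pics/top0.png

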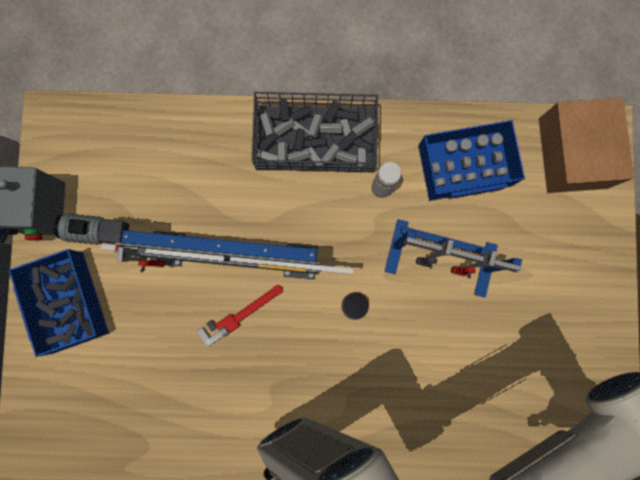

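Top view: stand at about (450,250) with the red handle at (462,270) and the dark one at (427,262). The rail runs from (120,240) to (320,265), with the yellow lip around (285,268), facing the robot. I'll zoom in on both.

```bash
cat > h.py <<'E'
import cv2, numpy as np
from rig import bot
def load(n): 
    d=np.load(n); return {k:d[k] for k in d}
def ray(c,p):
    d=c["cam_to_world"][:3,:3]@np.linalg.solve(c["mtx"],[p[0],p[1],1.]); return c["cam_to_world"][:3,3],d
def onz(c,p,z):
    o,d=ray(c,p); return (o+d*(z-o[2])/d[2]).round(1)
def tri(c1,p1,c2,p2):
    o1,d1=ray(c1,p1);o2,d2=ray(c2,p2)
    s=np.linalg.lstsq(np.c_[d1,-d2],o2-o1,rcond=None)[0]
    a=o1+d1*s[0];b=o2+d2*s[1]; return ((a+b)/2).round(1),np.linalg.norm(a-b).round(1)
def proj(c,P):
    q=np.linalg.inv(c["cam_to_world"])@np.r_[P,1]; q=c["mtx"]@q[:3]; return (q[:2]/q[2]).round(1)
E
python3 - <<'E'
import cv2
a=cv2.imread("pics/top0.png"); s=cv2.imread("pics/scene0.png")
r=lambda im,x,y,w,h,k:cv2.resize(im[y:y+h,x:x+w],None,fx=k,fy=k,interpolation=cv2.INTER_CUBIC)
import numpy as np
A=r(a,380,210,150,100,5.3333); B=r(s,140,235,150,100,5.3333)
cv2.imwrite("pics/c1.png",np.vstack([A,B])[:, :] if 0 else cv2.resize(np.vstack([A,B]),(600,600*A.shape[0]*2//A.shape[1]))[:600*1][:, :] if 0 else np.hstack([r(a,385,215,140,90,2.8),r(s,140,240,140,90,2.8)]))
cv2.imwrite("pics/c1.png",np.vstack([r(a,385,215,140,52+30,3.6*1)[:295],r(s,140,235,140,83,3.6)[:295]]))
cv2.imwrite("pics/c2.png",np.vstack([r(a,100,220,260,60,3),r(s,275,115,260,120,3)[:400]]))
E
```

```text
(no output)
```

View pics/c1.png

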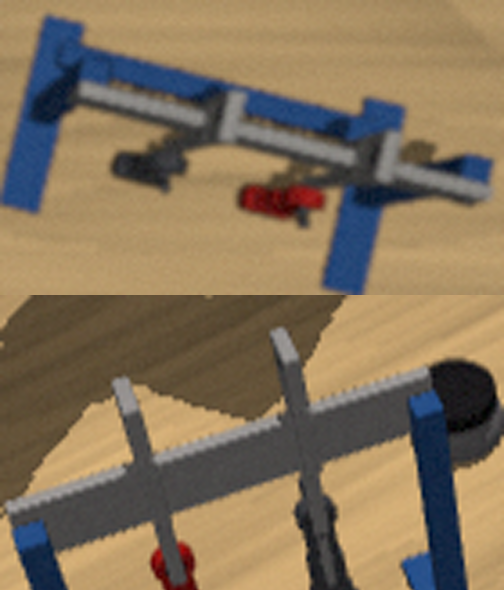

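View pics/c2.png

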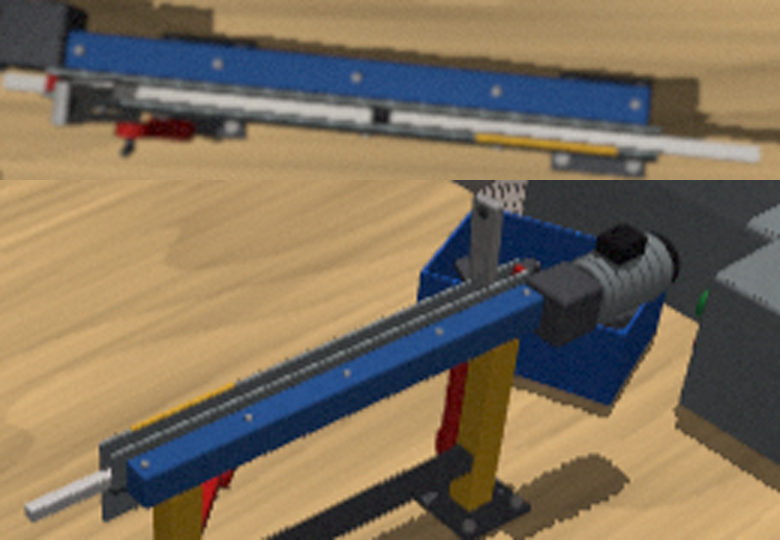

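Run:
```python
from h import *
t=load("top0.npz");s=load("scene0.npz")
T=lambda x,y:(100+(x+.5)/3-.5,220+(y+.5)/3-.5)
S=lambda x,y:(275+(x+.5)/3-.5,115+(y-180+.5)/3-.5)
# yellow mask in top (lip top z=240)
for n,c,roi in(("top",t,(250,240,320,285)),("scene",s,(310,170,365,215))):
    h=cv2.cvtColor(c["image"],cv2.COLOR_RGB2HSV); m=cv2.inRange(h,(15,140,110),(32,255,255)); 
    k=np.zeros_like(m); k[roi[1]:roi[3],roi[0]:roi[2]]=1; ys,xs=np.nonzero(m*k)
    (cx,cy),wh,a=cv2.minAreaRect(np.c_[xs,ys].astype(np.float32)); 
    b=cv2.boxPoints(((cx,cy),wh,a)); print(n,len(xs),cx,cy,wh,a,[tuple(onz(c,q,240)) for q in b])
P=[T(78,50),T(217,63),T(356,77),T(495,90),T(634,104)]
Q=[S(527,292),S(439,330),S(347,372),S(249,417),S(145,463)]
for p,q in zip(P,Q): print("screw",onz(t,p,232),tri(t,p,s,q))
a=onz(t,P[0],232);b=onz(t,P[4],232);print("yaw",np.degrees(np.arctan2(*(a-b)[[1,0]])-np.pi/2))
print("pocket",onz(t,T(380,116),215-3))
pt=(385+391/3.6-.4,215+155/3.6-.4);ps=(140+125/3.6-.4,235+(392-295)/3.6-.4)
print("red ear top",onz(t,pt,294),tri(t,pt,s,ps))
pt=(385+232/3.6-.4,215+117/3.6-.4);ps=(140+284/3.6-.4,235+(345-295)/3.6-.4)
print("spare ear top",onz(t,pt,294),tri(t,pt,s,ps))
# bar ends top z=240: top crop near-left (80,92), right end (488,190); 
for p in((82,92),(488,188)): print("bar",onz(t,(385+p[0]/3.6,215+p[1]/3.6),240))
```

```text
top 123 281.5198059082031 267.8019714355469 (45.373695373535156, 2.68660044670105) 5.7105937004089355 [(np.float64(505.5), np.float64(140.3), np.float64(240.0)), (np.float64(511.2), np.float64(140.0), np.float64(240.0)), (np.float64(504.0), np.float64(43.8), np.float64(240.0)), (np.float64(498.3), np.float64(44.2), np.float64(240.0))]
scene 82 335.218017578125 189.99839782714844 (2.1186137199401855, 37.1616325378418) 66.37062072753906 [(np.float64(499.3), np.float64(43.4), np.float64(240.0)), (np.float64(506.5), np.float64(142.8), np.float64(240.0)), (np.float64(513.6), np.float64(139.5), np.float64(240.0)), (np.float64(506.2), np.float64(40.6), np.float64(240.0))]
screw [564.4 429.6 232. ] (array([564.6, 429.9, 231.5]), np.float64(0.3))
screw [557.6 329.5 232. ] (array([557.5, 329.3, 233.5]), np.float64(0.3))
screw [550.1 229.6 232. ] (array([550.3, 229.9, 232.8]), np.float64(1.0))
screw [543.3 129.9 232. ] (array([543.4, 130.1, 232.1]), np.float64(0.5))
screw [535.8  30.3 232. ] (array([535.8,  30.4, 232.5]), np.float64(0.4))
yaw -4.096833651310256
pocket [524.2 214.5 212. ]
red ear top [ 532.8 -340.3  294. ] (array([ 533.1, -339.1,  295.2]), np.float64(1.7))
spare ear top [ 552.1 -250.6  294. ] (array([ 552.7, -250.6,  291.5]), np.float64(1.3))
bar [ 569.8 -175.4  240. ]
bar [ 519.  -415.3  240. ]
```

Measured: rail origin ≈ (525, 231.6), yaw −4.1°. Pocket at rail y ≈ −17. Red ear top ≈ (533, −340, 294), hanger yaw ≈ −12°. These agree with the given heights and spacings. The arm goes above the ear next.

>>> {"fn": "move_arm", "kwargs": {"steps": [{"offset": [-50, 11, -30], "angular": [0, 0, 6], "jaw": 0}, {"offset": [-105, 23, -60], "angular": [0, 0, 12], "jaw": 0}, {"offset": [-160, 35, -90], "angular": [0, 0, 18], "jaw": 0}, {"offset": [-216, 46, -119], "angular": [0, 0, 24], "jaw": 0}, {"offset": [-277, 58, -119], "angular": [0, 0, 26], "jaw": 0}], "squeeze": 60}}

```text
time_s: 0.72
tool_pos: [385.0, -412.7, 352.6]
tool_rot: [-3.139, 0.004, 2.926]
ft_force: [0.0, -1.8, -0.9]
opening: 0.996
```

```bash
cat >> h.py <<'E'
from scipy.spatial.transform import Rotation as Ro
RO=np.array([525.1,231.6,215.]); RY=np.array([.0714,.9974,0]); RX=np.array([.9974,-.0714,0])
def rail(p): d=np.array(p)-RO; return np.array([d@RX,d@RY,d[2]]).round(1)
def unrail(x,y,z): return RO+x*RX+y*RY+np.array([0,0,z])
def go(target,yaw=None):
    o=bot.observe(); R=Ro.from_euler("xyz",o["tool_rot"]).as_matrix(); d=R.T@(np.array(target)-o["tool_pos"])
    print("t",o["time_s"],"pos",o["tool_pos"].round(1),"rot",np.degrees(o["tool_rot"]).round(1),"F",o["ft_force"].round(1),"M",o["wrist_torque"].round(2),"open",round(o["opening"],3))
    print("offset",d.round(1), "turn z",None if yaw is None else round((np.degrees(o["tool_rot"][2])-yaw+180)%360-180,1))
E
python3 -c "
from h import *
go([533,-340,350],168)"
```

```text
t 0.725 pos [ 385.  -412.7  352.6] rot [-179.9    0.2  167.6] F [ 0.  -1.8 -0.9] M [-0.15 -0.04  0.02] open 0.996
offset [-129.   102.7    2.9] turn z -0.4
```

>>> {"fn": "move_arm", "kwargs": {"steps": [{"offset": [-43, 34, 0], "angular": [0, 0, 0], "jaw": 0}, {"offset": [-86, 68, 0], "angular": [0, 0, 0], "jaw": 0}, {"offset": [-129, 102, 0], "angular": [0, 0, 0], "jaw": 0}, {"offset": [-129, 102, 0], "angular": [0, 0, 0], "jaw": 0}]}}

```text
time_s: 1.23
tool_pos: [533.9, -338.2, 346.9]
tool_rot: [3.14, -0.005, 2.933]
ft_force: [0.2, -1.4, -0.6]
opening: 1.002
```

Run:
```python
from h import *
s=bot.capture("scene");t=bot.capture("top");np.savez("scene1.npz",**s);np.savez("top1.npz",**t)
go([533,-340,257],168)
S=s["image"];r=lambda im,x,y,w,h,k:cv2.resize(im[y:y+h,x:x+w],None,fx=k,fy=k,interpolation=cv2.INTER_CUBIC)
cv2.imwrite("pics/d1.png",r(S,110,200,160,150,4)[...,::-1])
```

```text
t 1.325 pos [ 531.3 -340.4  349.3] rot [ 1.800e+02 -1.000e-01  1.679e+02] F [-1.5 -0.4  0.5] M [-0.07  0.04  0.02] open 0.998
offset [-1.7  0.7 92.3] turn z -0.1
```

View pics/d1.png

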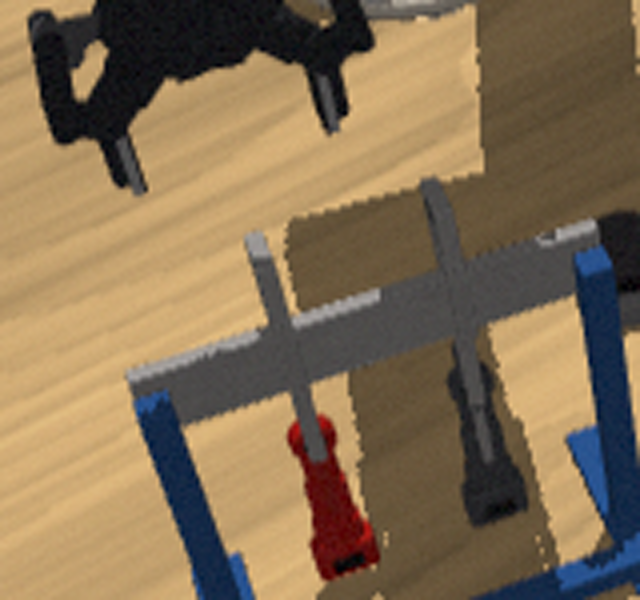

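The scene crop shows the open fingertips at (138,188) and (333,128), straddling the red hanger's ear at (258,240). The spare ear at (432,185) is outside them, so I'll descend and close.

>>> {"fn": "move_arm", "kwargs": {"steps": [{"offset": [-1, 1, 35], "angular": [0, 0, 0], "jaw": 0}, {"offset": [-1, 1, 70], "angular": [0, 0, 0], "jaw": 0}, {"offset": [-1, 1, 88], "angular": [0, 0, 0], "jaw": 0}, {"offset": [-1, 1, 92], "angular": [0, 0, 0], "jaw": 0}, {"offset": [-1, 1, 92], "angular": [0, 0, 0], "jaw": 0.5}]}}

```text
time_s: 1.95
tool_pos: [531.7, -340.7, 259.3]
tool_rot: [-3.141, 0.001, 2.928]
ft_force: [-0.1, 0.1, -0.0]
opening: 0.816
```

>>> {"fn": "move_arm", "kwargs": {"steps": [{"offset": [0, 0, 0], "angular": [0, 0, 0], "jaw": 0.7}, {"offset": [0, 0, 0], "angular": [0, 0, 0], "jaw": 0.85}, {"offset": [0, 0, 0], "angular": [0, 0, 0], "jaw": 1}, {"offset": [0, 0, 0], "angular": [0, 0, 0], "jaw": 1}, {"offset": [0, 0, 0], "angular": [0, 0, 0], "jaw": 1}]}}

```text
time_s: 2.58
tool_pos: [532.3, -339.9, 258.5]
tool_rot: [-3.142, 0.0, 2.929]
ft_force: [-1.2, 1.6, 2.0]
opening: 0.111
```

>>> {"fn": "move_arm", "kwargs": {"steps": [{"offset": [0, 0, 0], "angular": [0, 0, 0], "jaw": 1}, {"offset": [0, 0, -5], "angular": [0, 0, 0], "jaw": 1}, {"offset": [0, 0, -15], "angular": [0, 0, 0], "jaw": 1}, {"offset": [0, 0, -30], "angular": [0, 0, 0], "jaw": 1}, {"offset": [0, 0, -45], "angular": [0, 0, 0], "jaw": 1}], "squeeze": 80}}

```text
time_s: 3.2
tool_pos: [531.4, -339.8, 303.2]
tool_rot: [3.141, -0.003, 2.928]
ft_force: [-0.8, 0.8, -4.2]
opening: 0.101
```

>>> {"fn": "move_arm", "kwargs": {"steps": [{"offset": [0, 0, -15], "angular": [0, 0, 0], "jaw": 1}, {"offset": [0, 0, -30], "angular": [0, 0, 0], "jaw": 1}, {"offset": [0, 0, -30], "angular": [0, 0, 0], "jaw": 1}]}}

```text
time_s: 3.58
tool_pos: [531.2, -340.2, 334.1]
tool_rot: [-3.141, -0.001, 2.928]
ft_force: [-3.7, 0.6, -2.4]
opening: 0.105
```

Run:
```python
from h import *
s=bot.capture("scene");np.savez("scene2.npz",**s)
go([430,-340,333],168)
S=s["image"];r=lambda im,x,y,w,h,k:cv2.resize(im[y:y+h,x:x+w],None,fx=k,fy=k,interpolation=cv2.INTER_CUBIC)
cv2.imwrite("pics/d2.png",r(S,110,170,160,150,4)[...,::-1])
```

```text
t 3.625 pos [ 531.2 -340.1  333.4] rot [-1.800e+02 -1.000e-01  1.678e+02] F [-4.3 -0.6 -2. ] M [0.32 1.8  0.04] open 0.105
offset [ 98.9 -21.4   0.6] turn z -0.2
```

View pics/d2.png

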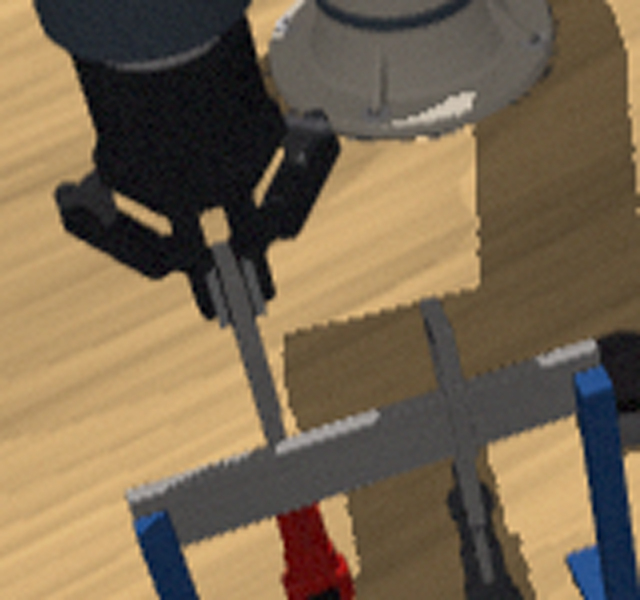

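The hook has risen clear: the shank line ends at the bar's top edge (275,447), and the spare at (432,310) hasn't moved. The small −x force is the shank leaning on the bar. I'll back off towards the robot.

>>> {"fn": "move_arm", "kwargs": {"steps": [{"offset": [5, 0, 0], "angular": [0, 0, 0], "jaw": 1}, {"offset": [20, 0, 0], "angular": [0, 0, 0], "jaw": 1}, {"offset": [45, 0, 0], "angular": [0, 0, 0], "jaw": 1}, {"offset": [80, 0, 0], "angular": [0, 0, -4], "jaw": 1}, {"offset": [115, 0, 0], "angular": [0, 0, -8], "jaw": 1}]}}

```text
time_s: 4.25
tool_pos: [419.1, -315.2, 332.6]
tool_rot: [3.141, 0.001, 3.071]
ft_force: [-0.3, -0.1, -2.3]
opening: 0.107
```

Run:
```python
from h import *
go(unrail(-100,-140,340-215),175.9)
```

```text
t 4.25 pos [ 419.1 -315.2  332.6] rot [1.800e+02 1.000e-01 1.759e+02] F [-0.3 -0.1 -2.3] M [-0.01 -0.04 -0.  ] open 0.107
offset [ 33.  413.   -7.3] turn z 0.0
```

>>> {"fn": "move_arm", "kwargs": {"steps": [{"offset": [6, 30, -2], "angular": [0, 0, 0], "jaw": 1}, {"offset": [12, 80, -4], "angular": [0, 0, 0], "jaw": 1}, {"offset": [18, 135, -6], "angular": [0, 0, 0], "jaw": 1}, {"offset": [24, 190, -7], "angular": [0, 0, 0], "jaw": 1}, {"offset": [28, 245, -7], "angular": [0, 0, 0], "jaw": 1}]}}

```text
time_s: 4.88
tool_pos: [409.6, -67.4, 340.1]
tool_rot: [3.14, 0.002, 3.068]
ft_force: [1.1, 0.5, -3.4]
opening: 0.108
```

>>> {"fn": "move_arm", "kwargs": {"steps": [{"offset": [2, 50, 0], "angular": [0, 0, 0], "jaw": 1}, {"offset": [4, 100, 0], "angular": [0, 0, 0], "jaw": 1}, {"offset": [5, 140, 0], "angular": [0, 0, 0], "jaw": 1}, {"offset": [5, 168, 0], "angular": [0, 0, 0], "jaw": 1}, {"offset": [5, 168, 0], "angular": [0, 0, 0], "jaw": 1}]}}

```text
time_s: 5.5
tool_pos: [417.0, 100.5, 339.4]
tool_rot: [3.14, -0.0, 3.071]
ft_force: [1.1, -0.3, -3.3]
opening: 0.101
```

Run:
```python
from h import *
s=bot.capture("scene");t=bot.capture("top");np.savez("scene3.npz",**s);np.savez("top3.npz",**t)
go(unrail(0,-140,340-215),175.9)
P=bot.observe()["tool_pos"]; a=proj(s,P); b=proj(t,P);print(a,b)
r=lambda im,x,y,w,h,k:cv2.resize(im[y:y+h,x:x+w],None,fx=k,fy=k,interpolation=cv2.INTER_CUBIC)
x,y=int(a[0])-60,int(a[1])-40;u,v=int(b[0])-60,int(b[1])-50
print("origins",x,y,u,v)
cv2.imwrite("pics/d3.png",np.hstack([r(s["image"],x,y,110,150,4),r(t["image"],u,v,90,150,4)])[...,::-1])
```

```text
t 5.6 pos [417.1  98.7 340. ] rot [180.    0.  175.8] F [-0.6 -0.6 -3.5] M [-0.01  0.08  0.01] open 0.102
offset [-98.3   0.4   0.1] turn z -0.1
[314.4 137.5] [273.7 309.5]
origins 254 97 213 259
```

View pics/d3.png

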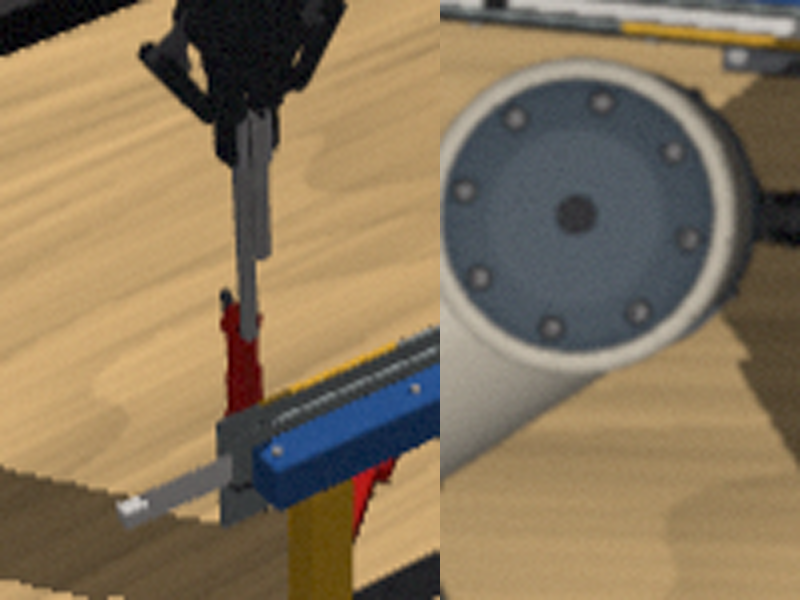

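Scene crop: hanger held upright, with the tongue's foot end at (262,257) and the shank end at (248,338). I'll work out the lean and the foot offset from the TCP.

Run:
```python
from h import *
s=load("scene3.npz"); P=bot.observe()["tool_pos"]; pr=rail(P); print("tcp rail",pr)
def hit(cp,dy):
    p=(254+(cp[0]+.5)/4-.5,97+(cp[1]+.5)/4-.5); o,d=ray(s,p); a=(RO+RY*(pr[1]+dy)-o)@RY/(d@RY); q=rail(o+a*d); return (q-pr).round(1)
for n,cp in(("foot",(261,257)),("shank",(248,338)),("tongueTopvis",(262,180))): print(n,hit(cp,0),hit(cp,-5))
R=lambda q:unrail(*(pr+np.array(q)))
for lean in(-4,0,4):
    a=np.radians(lean);c,S=np.cos(a),np.sin(a)
    for n,(x,z) in dict(foot=(9.5,-78),shank=(-9.5,-150)).items():
        for X in(-4,4):
          for Y in (-5,5):
            u=x+X; q=(1+c*u+S*z,Y,17.5-S*u+c*z); p=proj(s,R(q)); print(lean,n,X,Y,((p-[254,97])*4+1.5).round(0),end=" ")
    print()
```

```text
tcp rail [ -98.3 -140.2  125. ]
foot [ 17.3   0.  -58.1] [ 25.2  -5.  -51.3]
shank [  -0.2    0.  -132. ] [   7.7   -5.  -124.5]
tongueTopvis [20.4  0.  -0.4] [28.2 -5.   5.9]
-4 foot -4 -5 [250. 258.] -4 foot -4 5 [263. 252.] -4 foot 4 -5 [256. 264.] -4 foot 4 5 [270. 258.] -4 shank -4 -5 [240. 341.] -4 shank -4 5 [253. 335.] -4 shank 4 -5 [247. 347.] -4 shank 4 5 [260. 341.] 
0 foot -4 -5 [244. 254.] 0 foot -4 5 [258. 249.] 0 foot 4 -5 [252. 261.] 0 foot 4 5 [266. 255.] 0 shank -4 -5 [231. 332.] 0 shank -4 5 [244. 326.] 0 shank 4 -5 [238. 338.] 0 shank 4 5 [251. 332.] 
4 foot -4 -5 [240. 250.] 4 foot -4 5 [253. 245.] 4 foot 4 -5 [247. 258.] 4 foot 4 5 [260. 252.] 4 shank -4 -5 [222. 322.] 4 shank -4 5 [235. 316.] 4 shank 4 -5 [229. 329.] 4 shank 4 5 [242. 323.]
```

The projected corners match a −4° lean (foot swung to +x, foot about 16 mm from the TCP). A +4° turn about tool y should make it upright, leaving the foot about 11.7 mm ahead of the TCP and 60.6 mm below. I'll bring it over the channel, still above the lip.

>>> {"fn": "move_arm", "kwargs": {"steps": [{"offset": [-15, 0, 0], "angular": [0, 2, 0], "jaw": 1}, {"offset": [-40, 0, 5], "angular": [0, 4, 0], "jaw": 1}, {"offset": [-65, 0, 10], "angular": [0, 4, 0], "jaw": 1}, {"offset": [-86, 0, 18], "angular": [0, 4, 0], "jaw": 1}, {"offset": [-86, 0, 18], "angular": [0, 4, 0], "jaw": 1}]}}

```text
time_s: 6.22
tool_pos: [503.6, 91.3, 320.6]
tool_rot: [-3.141, -0.072, 3.066]
ft_force: [-0.5, -0.9, -3.5]
opening: 0.106
```

Run:
```python
from h import *
s=bot.capture("scene");np.savez("scene4.npz",**s)
go(unrail(-11.7,-140,60.6))
P=bot.observe()["tool_pos"]; pr=rail(P); print("tcp rail",pr); a=proj(s,P)
x,y=int(a[0])-45,int(a[1])-20;print("origin",x,y)
cv2.imwrite("pics/d4.png",cv2.resize(s["image"][y:y+100,x:x+110],None,fx=6,fy=6,interpolation=cv2.INTER_CUBIC)[...,::-1])
for lean in(-2,0,2):
    b=np.radians(lean);c,S=np.cos(b),np.sin(b)
    for n,(xx,z) in dict(foot=(9.5,-78),shank=(-9.5,-150)).items():
        for X,Y in((-4,-5),(4,-5),(4,5)):
            u=xx+X; q=(2.2+c*u+S*z,Y,17.4-S*u+c*z); p=proj(s,unrail(*(pr+np.array(q)))); print(lean,n,X,Y,((p-[x,y])*6+2.5).round(0),end=" ")
    print()
```

```text
t 6.275 pos [503.1  91.4 321.5] rot [-180.    -4.1  175.7] F [ 0.4  0.6 -3.2] M [-0.05 -0.38 -0.04] open 0.109
offset [-3.5  1.5 45.8] turn z None
tcp rail [ -11.9 -141.4  106.5]
origin 289 141
-2 foot -4 -5 [280. 269.] -2 foot 4 -5 [292. 278.] -2 foot 4 5 [313. 270.] -2 shank -4 -5 [258. 386.] -2 shank 4 -5 [268. 396.] -2 shank 4 5 [289. 386.] 
0 foot -4 -5 [277. 265.] 0 foot 4 -5 [288. 276.] 0 foot 4 5 [309. 267.] 0 shank -4 -5 [250. 378.] 0 shank 4 -5 [261. 389.] 0 shank 4 5 [282. 380.] 
2 foot -4 -5 [272. 262.] 2 foot 4 -5 [284. 273.] 2 foot 4 5 [305. 264.] 2 shank -4 -5 [243. 370.] 2 shank 4 -5 [254. 381.] 2 shank 4 5 [274. 372.]
```

View pics/d4.png

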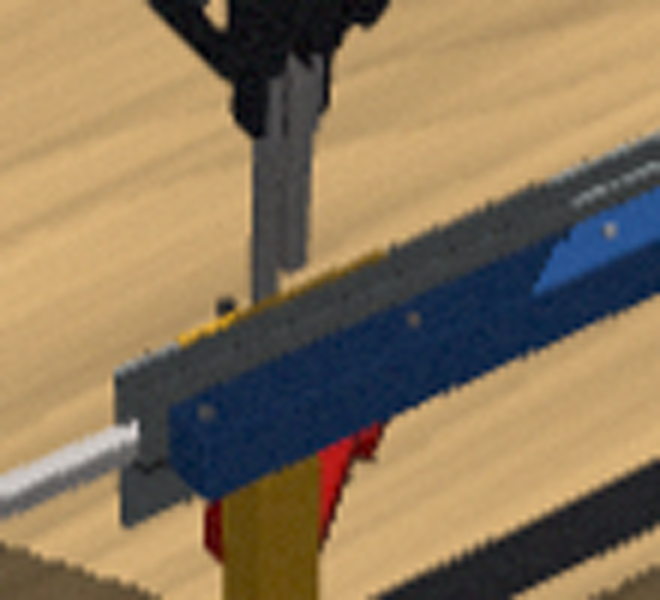

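The scene crop shows the foot end at about (295,268) over the channel, near the middle of the yellow zone. It agrees with the upright prediction to about 1 mm. I'll ease the grip and lower it in small, force-checked steps.

>>> {"fn": "move_arm", "kwargs": {"steps": [{"offset": [-0.7, 0, 10], "angular": [0, 0, 0], "jaw": 1}, {"offset": [-1.3, 0, 18], "angular": [0, 0, 0], "jaw": 1}, {"offset": [-1.5, 0, 21], "angular": [0, 0, 0], "jaw": 1}, {"offset": [-1.6, 0, 22.5], "angular": [0, 0, 0], "jaw": 1}, {"offset": [-1.7, 0, 24], "angular": [0, 0, 0], "jaw": 1}], "squeeze": 30}}

```text
time_s: 6.9
tool_pos: [503.1, 92.5, 298.4]
tool_rot: [3.141, -0.069, 3.068]
ft_force: [0.6, 0.3, -3.5]
opening: 0.104
```

Run:
```python
from h import *
go(unrail(-11.7,-140,60.6)); print(rail(bot.observe()["tool_pos"]))
```

```text
t 6.9 pos [503.1  92.5 298.4] rot [180.   -3.9 175.8] F [ 0.6  0.3 -3.5] M [-0.02 -0.44  0.03] open 0.104
offset [-1.9  0.3 22.7] turn z None
[ -12.  -140.3   83.4]
```

>>> {"fn": "move_arm", "kwargs": {"steps": [{"offset": [-0.1, 0, 1.5], "angular": [0, 0, 0], "jaw": 1}, {"offset": [-0.2, 0, 3], "angular": [0, 0, 0], "jaw": 1}, {"offset": [-0.3, 0, 4.5], "angular": [0, 0, 0], "jaw": 1}, {"offset": [-0.4, 0, 6], "angular": [0, 0, 0], "jaw": 1}, {"offset": [-0.4, 0, 6], "angular": [0, 0, 0], "jaw": 1}]}}

```text
time_s: 7.52
tool_pos: [503.0, 92.4, 291.9]
tool_rot: [-3.141, -0.07, 3.068]
ft_force: [0.5, 0.2, -3.9]
opening: 0.107
```

Run:
```python
from h import *
go(unrail(-11.7,-140,60.6)); print(rail(bot.observe()["tool_pos"]))
```

```text
t 7.525 pos [503.   92.4 291.9] rot [-180.    -4.   175.8] F [ 0.5  0.2 -3.9] M [-0.03 -0.48  0.01] open 0.107
offset [-1.6  0.5 16.3] turn z None
[ -12.1 -140.5   76.9]
```

>>> {"fn": "move_arm", "kwargs": {"steps": [{"offset": [-0.3, 0, 3], "angular": [0, 0, 0], "jaw": 1}, {"offset": [-0.6, 0, 6], "angular": [0, 0, 0], "jaw": 1}, {"offset": [-0.8, 0, 9], "angular": [0, 0, 0], "jaw": 1}, {"offset": [-1, 0, 12], "angular": [0, 0, 0], "jaw": 1}, {"offset": [-1, 0, 12], "angular": [0, 0, 0], "jaw": 1}]}}

```text
time_s: 8.15
tool_pos: [503.0, 92.3, 279.8]
tool_rot: [-3.141, -0.07, 3.068]
ft_force: [0.6, 0.5, -3.8]
opening: 0.105
```

>>> {"fn": "move_arm", "kwargs": {"steps": [{"offset": [0, 0, 1], "angular": [0, 0, 0], "jaw": 1}, {"offset": [0, 0, 2], "angular": [0, 0, 0], "jaw": 1}, {"offset": [0, 0, 2], "angular": [0, 0, 0], "jaw": 1}]}}

```text
time_s: 8.52
tool_pos: [503.0, 92.4, 278.1]
tool_rot: [3.142, -0.07, 3.068]
ft_force: [0.3, 0.1, -4.0]
opening: 0.104
```

Run:
```python
from h import *
go(unrail(-11.7,-140,60.6)); print(rail(bot.observe()["tool_pos"]))
```

```text
t 8.525 pos [503.   92.4 278.1] rot [180.   -4.  175.8] F [ 0.3  0.1 -4. ] M [ 0.02 -0.54 -0.04] open 0.104
offset [-0.6  0.4  2.4] turn z None
[ -12.1 -140.4   63.1]
```

>>> {"fn": "move_arm", "kwargs": {"steps": [{"offset": [0, 0, 0.7], "angular": [0, 0, 0], "jaw": 1}, {"offset": [0, 0, 1.4], "angular": [0, 0, 0], "jaw": 1}, {"offset": [0, 0, 1.4], "angular": [0, 0, 0], "jaw": 1}]}}

```text
time_s: 8.9
tool_pos: [502.9, 92.4, 276.7]
tool_rot: [3.142, -0.07, 3.068]
ft_force: [2.4, 0.1, -4.2]
opening: 0.108
```

>>> {"fn": "move_arm", "kwargs": {"steps": [{"offset": [0, 0, 0.7], "angular": [0, 0, 0], "jaw": 1}, {"offset": [0, 0, 1], "angular": [0, 0, 0], "jaw": 1}, {"offset": [0, 0, 1], "angular": [0, 0, 0], "jaw": 1}]}}

```text
time_s: 9.28
tool_pos: [502.9, 92.4, 276.0]
tool_rot: [3.141, -0.069, 3.068]
ft_force: [-0.4, 0.4, -0.9]
opening: 0.108
```

Contact felt: Fz went from −4.2 to −0.9 N, with the foot about 0.4 mm above nominal. I'll hold briefly, then start sliding towards the motor end.

>>> {"fn": "move_arm", "kwargs": {"steps": [{"offset": [0, 0, 0], "angular": [0, 0, 0], "jaw": 1}, {"offset": [0, 0, 0], "angular": [0, 0, 0], "jaw": 1}, {"offset": [0, 2, 0], "angular": [0, 0, 0], "jaw": 1}, {"offset": [0, 6, 0], "angular": [0, 0, 0], "jaw": 1}, {"offset": [0, 10, 0], "angular": [0, 0, 0], "jaw": 1}]}}

```text
time_s: 9.9
tool_pos: [503.6, 102.2, 276.0]
tool_rot: [-3.141, -0.069, 3.068]
ft_force: [0.9, -2.9, 1.4]
opening: 0.105
```

Run:
```python
from h import *
go(unrail(-11.9,-40,61)); print(rail(bot.observe()["tool_pos"]))
```

```text
t 9.9 pos [503.6 102.2 276. ] rot [-180.    -4.   175.8] F [ 0.9 -2.9  1.4] M [-1.26 -0.34  0.06] open 0.105
offset [-0.1 90.6 -0.1] turn z None
[ -12.2 -130.6   61. ]
```

>>> {"fn": "move_arm", "kwargs": {"steps": [{"offset": [0, 8, 0], "angular": [0, 0, 0], "jaw": 1}, {"offset": [0, 17, 0], "angular": [0, 0, 0], "jaw": 1}, {"offset": [0, 26, 0], "angular": [0, 0, 0], "jaw": 1}, {"offset": [0, 35, 0], "angular": [0, 0, 0], "jaw": 1}, {"offset": [0, 43, 0], "angular": [0, 0, 0], "jaw": 1}]}}

```text
time_s: 10.52
tool_pos: [506.7, 145.7, 275.9]
tool_rot: [-3.141, -0.069, 3.068]
ft_force: [-0.2, -4.7, 4.6]
opening: 0.104
```

>>> {"fn": "move_arm", "kwargs": {"steps": [{"offset": [0, 8, 0], "angular": [0, 0, 0], "jaw": 1}, {"offset": [0, 16, 0], "angular": [0, 0, 0], "jaw": 1}, {"offset": [0, 24, 0], "angular": [0, 0, 0], "jaw": 1}, {"offset": [0, 32, 0], "angular": [0, 0, 0], "jaw": 1}, {"offset": [0, 40, 0], "angular": [0, 0, 0], "jaw": 1}]}}

```text
time_s: 11.15
tool_pos: [509.6, 185.4, 275.9]
tool_rot: [-3.141, -0.07, 3.068]
ft_force: [0.1, -4.9, 4.8]
opening: 0.103
```

Run:
```python
from h import *
go(unrail(-11.9,-24,61)); print(rail(bot.observe()["tool_pos"]))
s=bot.capture("scene"); np.savez("scene5.npz",**s)
```

```text
t 11.15 pos [509.6 185.4 275.9] rot [-180.    -4.   175.8] F [ 0.1 -4.9  4.8] M [-1.89 -0.13  0.11] open 0.103
offset [-0.2 23.2 -0.1] turn z None
[-12.2 -47.2  60.9]
```

>>> {"fn": "move_arm", "kwargs": {"steps": [{"offset": [0, 5, -0.3], "angular": [0, 0, 0], "jaw": 1}, {"offset": [0, 10, -0.3], "angular": [0, 0, 0], "jaw": 1}, {"offset": [0, 15, -0.3], "angular": [0, 0, 0], "jaw": 1}, {"offset": [0, 20, -0.3], "angular": [0, 0, 0], "jaw": 1}, {"offset": [0, 23, -0.3], "angular": [0, 0, 0], "jaw": 1}]}}

```text
time_s: 11.82
tool_pos: [511.3, 208.5, 275.8]
tool_rot: [3.141, -0.07, 3.068]
ft_force: [0.5, -4.4, 3.5]
opening: 0.105
```

>>> {"fn": "move_arm", "kwargs": {"steps": [{"offset": [0, 1, 0], "angular": [0, 0, 0], "jaw": 1}, {"offset": [0, 2, 0], "angular": [0, 0, 0], "jaw": 1}, {"offset": [0, 2, 0], "angular": [0, 0, 0], "jaw": 1}]}}

```text
time_s: 12.2
tool_pos: [511.4, 210.4, 275.6]
tool_rot: [3.141, -0.07, 3.068]
ft_force: [0.7, -3.0, 1.5]
opening: 0.108
```

>>> {"fn": "move_arm", "kwargs": {"steps": [{"offset": [0, 1, 0], "angular": [0, 0, 0], "jaw": 1}, {"offset": [0, 2, 0], "angular": [0, 0, 0], "jaw": 1}, {"offset": [0, 2, 0], "angular": [0, 0, 0], "jaw": 1}]}}

```text
time_s: 12.58
tool_pos: [511.4, 212.8, 275.0]
tool_rot: [3.141, -0.071, 3.069]
ft_force: [2.0, -0.2, -5.2]
opening: 0.102
```

The force went back to full hanger weight (−5.2 N) and z sank at rail y ≈ −20, so the foot is over the pocket (seen at −17). I'll ease 2 mm further and lower.

>>> {"fn": "move_arm", "kwargs": {"steps": [{"offset": [0, 1, 0], "angular": [0, 0, 0], "jaw": 1}, {"offset": [0, 2, 0], "angular": [0, 0, 0], "jaw": 1}, {"offset": [0, 2, 1], "angular": [0, 0, 0], "jaw": 1}, {"offset": [0, 2, 2], "angular": [0, 0, 0], "jaw": 1}, {"offset": [0, 2, 2], "angular": [0, 0, 0], "jaw": 1}]}}

```text
time_s: 13.2
tool_pos: [511.6, 214.2, 274.0]
tool_rot: [3.141, -0.07, 3.068]
ft_force: [1.6, 0.4, -3.8]
opening: 0.099
```

Run:
```python
from h import *
go(unrail(-11.9,-17,49)); print(rail(bot.observe()["tool_pos"]))
```

```text
t 13.2 pos [511.6 214.2 274. ] rot [180.   -4.  175.8] F [ 1.6  0.4 -3.8] M [ 0.13 -0.91 -0.02] open 0.099
offset [-1.   1.3  9.9] turn z None
[-12.3 -18.3  59. ]
```

>>> {"fn": "move_arm", "kwargs": {"steps": [{"offset": [-0.7, 0.5, 1], "angular": [0, 0, 0], "jaw": 1}, {"offset": [-0.7, 0.5, 2], "angular": [0, 0, 0], "jaw": 1}, {"offset": [-0.8, 0.5, 3], "angular": [0, 0, 0], "jaw": 1}, {"offset": [-0.8, 0.5, 3], "angular": [0, 0, 0], "jaw": 1}]}}

```text
time_s: 13.7
tool_pos: [512.1, 214.5, 270.7]
tool_rot: [-3.141, -0.07, 3.068]
ft_force: [0.3, 0.2, -3.7]
opening: 0.11
```

>>> {"fn": "move_arm", "kwargs": {"steps": [{"offset": [-0.1, 0, 1], "angular": [0, 0, 0], "jaw": 1}, {"offset": [-0.2, 0, 2], "angular": [0, 0, 0], "jaw": 1}, {"offset": [-0.3, 0, 3], "angular": [0, 0, 0], "jaw": 1}, {"offset": [-0.3, 0, 3], "angular": [0, 0, 0], "jaw": 1}]}}

```text
time_s: 14.2
tool_pos: [512.2, 214.5, 267.8]
tool_rot: [-3.141, -0.07, 3.068]
ft_force: [0.7, 0.5, -2.9]
opening: 0.104
```

>>> {"fn": "move_arm", "kwargs": {"steps": [{"offset": [-0.1, 0, 1], "angular": [0, 0, 0], "jaw": 1}, {"offset": [-0.2, 0, 2], "angular": [0, 0, 0], "jaw": 1}, {"offset": [-0.2, 0, 2], "angular": [0, 0, 0], "jaw": 1}]}}

```text
time_s: 14.58
tool_pos: [512.3, 214.5, 265.8]
tool_rot: [-3.141, -0.07, 3.068]
ft_force: [-0.0, 0.1, -3.1]
opening: 0.103
```

>>> {"fn": "move_arm", "kwargs": {"steps": [{"offset": [0, 0, 0.7], "angular": [0, 0, 0], "jaw": 1}, {"offset": [-0.1, 0, 1.4], "angular": [0, 0, 0], "jaw": 1}, {"offset": [-0.1, 0, 1.4], "angular": [0, 0, 0], "jaw": 1}]}}

```text
time_s: 14.95
tool_pos: [512.3, 214.5, 264.4]
tool_rot: [-3.141, -0.07, 3.068]
ft_force: [-0.2, 0.3, -4.0]
opening: 0.104
```

>>> {"fn": "move_arm", "kwargs": {"steps": [{"offset": [0, 0, 0.5], "angular": [0, 0, 0], "jaw": 1}, {"offset": [0, 0, 0.9], "angular": [0, 0, 0], "jaw": 1}, {"offset": [0, 0, 0.9], "angular": [0, 0, 0], "jaw": 1}]}}

```text
time_s: 15.32
tool_pos: [512.4, 214.5, 264.0]
tool_rot: [3.141, -0.069, 3.068]
ft_force: [-0.5, 0.3, -0.3]
opening: 0.108
```

Contact again at z ≈ 264.1, which is 12.0 mm below the strip contact height: fully home. Hold, open, and retreat straight up.

>>> {"fn": "move_arm", "kwargs": {"steps": [{"offset": [0, 0, 0], "angular": [0, 0, 0], "jaw": 1}, {"offset": [0, 0, 0], "angular": [0, 0, 0], "jaw": 0.85}, {"offset": [0, 0, 0], "angular": [0, 0, 0], "jaw": 0.75}, {"offset": [0, 0, 0], "angular": [0, 0, 0], "jaw": 0.5}, {"offset": [0, 0, 0], "angular": [0, 0, 0], "jaw": 0.5}], "squeeze": 20}}

```text
time_s: 15.95
tool_pos: [512.3, 214.5, 263.7]
tool_rot: [3.142, -0.07, 3.068]
ft_force: [0.9, -0.7, 0.1]
opening: 0.499
```

Run:
```python
from h import *
go(unrail(-11.9,-17,49))
s=bot.capture("scene"); np.savez("scene6.npz",**s)
a=proj(s,bot.observe()["tool_pos"]).astype(int); x,y=a[0]-60,a[1]-60;print("origin",x,y)
cv2.imwrite("pics/d6.png",cv2.resize(s["image"][y:y+110,x:x+130],None,fx=5,fy=5,interpolation=cv2.INTER_CUBIC)[...,::-1])
```

```text
t 15.95 pos [512.3 214.5 263.7] rot [180.   -4.  175.8] F [ 0.9 -0.7  0.1] M [-0.03 -0.2   0.  ] open 0.499
offset [ 0.4  1.  -0.3] turn z None
origin 315 103
```

View pics/d6.png

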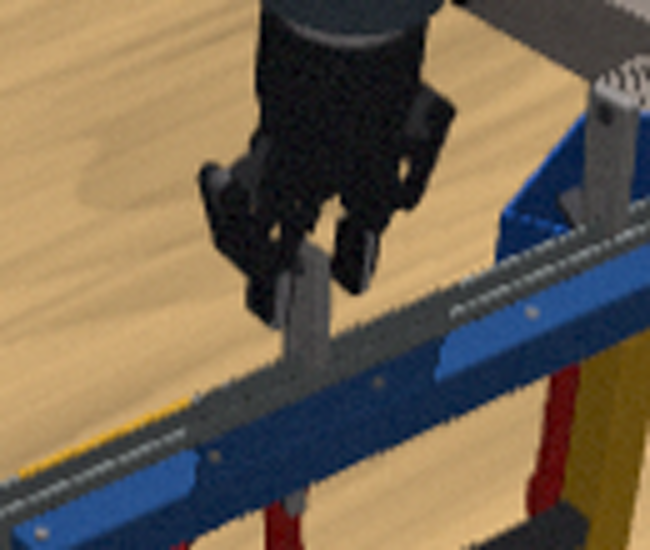

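The scene crop shows the hanger standing in the pocket, ear at (308,300), with the jaws open around it and the parked hanger untouched at (610,150). Retreating.

>>> {"fn": "move_arm", "kwargs": {"steps": [{"offset": [0, 0, -8], "angular": [0, 0, 0], "jaw": 0.4}, {"offset": [0, 0, -25], "angular": [0, 0, 0], "jaw": 0.4}, {"offset": [0, 0, -50], "angular": [0, 0, 0], "jaw": 0.4}, {"offset": [0, 0, -80], "angular": [0, 0, 0], "jaw": 0.4}, {"offset": [0, 0, -110], "angular": [0, 0, 0], "jaw": 0.4}]}}

```text
time_s: 16.62
tool_pos: [520.0, 213.7, 375.0]
tool_rot: [3.141, -0.069, 3.068]
ft_force: [-0.8, 0.8, -0.1]
opening: 0.596
```

>>> {"fn": "move_arm", "kwargs": {"steps": [{"offset": [40, 0, 0], "angular": [0, 0, 0], "jaw": 0.4}, {"offset": [90, 0, 0], "angular": [0, 0, 0], "jaw": 0.4}, {"offset": [140, 0, 0], "angular": [0, 0, 0], "jaw": 0.4}, {"offset": [180, 0, 0], "angular": [0, 0, 0], "jaw": 0.4}, {"offset": [180, 0, 0], "angular": [0, 0, 0], "jaw": 0.4}]}}

```text
time_s: 17.25
tool_pos: [339.3, 226.9, 388.2]
tool_rot: [3.138, -0.067, 3.071]
ft_force: [-0.2, 0.5, 0.4]
opening: 0.595
```

Run:
```python
from h import *
s=bot.capture("scene");t=bot.capture("top");np.savez("scene7.npz",**s);np.savez("top7.npz",**t)
go(unrail(0,-17,49))
for lean in(-4,0,4):
    b=np.radians(lean); q=unrail(-9.5*np.cos(b)+96*np.sin(b),-17,-12+96*np.cos(b)); print(lean,"ear top pred crop",((proj(s,q)-[315,60])*4).round(),((proj(t,q)-[175,210])*4).round())
cv2.imwrite("pics/d7.png",np.hstack([cv2.resize(s["image"][60:210,315:425],None,fx=4,fy=4,interpolation=3),cv2.resize(t["image"][210:360,175:265],None,fx=4,fy=4,interpolation=3)])[...,::-1])
for n in("scene","top"):
    a=load(n+"0.npz")["image"].astype(int);b={"scene":s,"top":t}[n]["image"].astype(int)
```

```text
t 17.35 pos [340.8 227.2 386.6] rot [179.9  -3.9 175.9] F [0.1 0.5 0.3] M [-0.05 -0.27  0.03] open 0.599
offset [-191.5    0.6  109.7] turn z None
-4 ear top pred crop [243. 364.] [175. 211.]
0 ear top pred crop [250. 369.] [176. 198.]
4 ear top pred crop [257. 374.] [178. 185.]
```

View pics/d7.png

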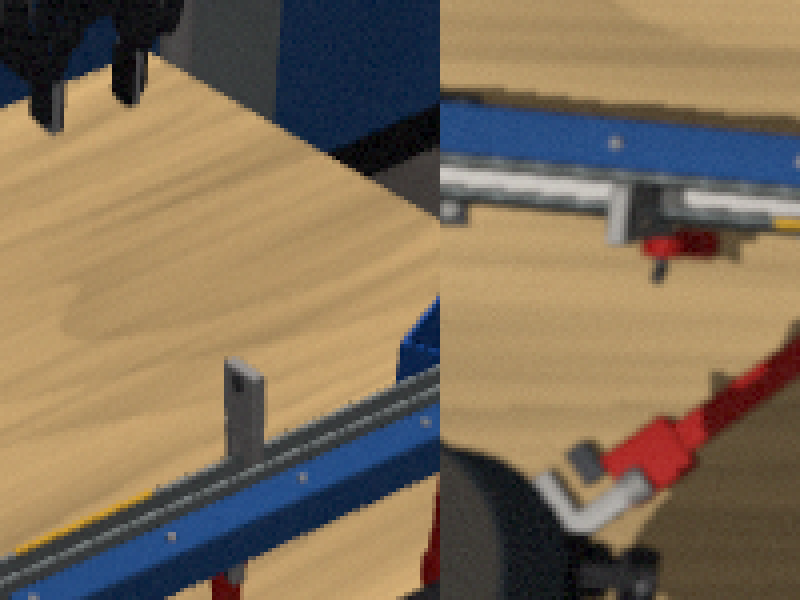

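Scene: ear top at (245,366), against a prediction of (243,364) for a hanger fully home with a 4° lean. Top view: ear at (181,213), predicted (175,211). The lean is about 0.07 rad and everything is clear, so I'll hand in.

Run:
```python
from h import *
s0=load("scene0.npz")["image"].astype(int);s7=load("scene7.npz")["image"].astype(int);t0=load("top0.npz")["image"].astype(int);t7=load("top7.npz")["image"].astype(int)
for n,a,b,(x,y,w,h) in(("can",s0,s7,(300,305,32,68)),("spareear",s0,s7,(212,240,20,30)),("neighbour",s0,s7,(425,115,25,40)),("jar",t0,t7,(338,288,36,36))):
    print(n,np.abs(a-b)[y:y+h,x:x+w].mean().round(1))
bot.close_job()
```

```text
can 2.7
spareear 34.3
neighbour 2.9
jar 4.8
the job is handed in; nothing more can be done
```

Run:
```python
import cv2,numpy as np
r=lambda n,k:cv2.resize(np.load(n)["image"][235:335,140:290],None,fx=2.6,fy=2.6,interpolation=3)
cv2.imwrite("pics/e.png",np.hstack([r("scene0.npz",0),r("scene7.npz",0)])[...,::-1])
```

```text
(no output)
```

View pics/e.png

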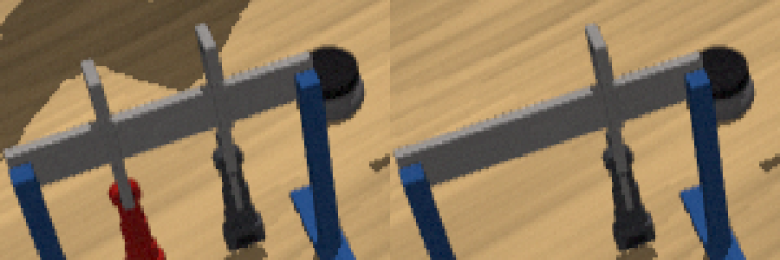

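The red-handled hanger is in the strip's pocket and released, and I've handed the job in at about 17 s of the 72 s allowed. `close_job` reports no verdict.

- **Setting down and sliding:** I lifted the hanger over the lip and set it on the strip in the yellow zone with about 3 N of contact. It then slid towards the motor end bearing down about 5–9 N. The force readings I took stayed far below the 30 N limit.
- **Finding the pocket:** The foot dropped at about y = −20 mm of the rail; the camera had put the pocket's middle at −17 mm. I then lowered it to firm contact 12 mm below the running surface, which is fully home.
- **After release:** Both cameras put the ear within about 2 mm of its predicted position in one view and 3 mm in the other. That prediction was for a hanger fully home and leaning about 4° (0.07 rad, limit 0.15). The gripper was well clear.
- **Other objects:** The parked hanger, spray can and tin show no change between the first and last images. I compared the wrench by eye only. The spare hanger's image patch did differ in my check before hand-in. Looking at it side by side afterwards, the difference is only the arm's shadow having left, and the hanger is where it was.

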